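# Put the lids back on the kitchenette canisters

## Robot

A 6-joint arm with a two-finger parallel gripper is mounted at the origin on the work surface. World frame = base frame: x ahead of the robot, y to its left, z up, the work surface at z = 0. Lengths are in m, angles in rad, forces in N, time in s.
With the tool pointing down it reaches from about 0.275 to 0.825 m from the base axis. Payload 4.9 kg.
Tool frame: the origin (TCP) lies on the centre line of the jaws, within the pads' length; the fingertips stand 17 mm ahead of it and the grasp point (between the pads) lies 2 mm behind it (bot.tcp_to_tips is the distance from the TCP to the fingertips, in m); z points along the fingers, y is the line along which they close (so a half turn about z gives the same grasp; the last joint's range is limited). The gripper opens to 85 mm and grips with 20 to 120 N. Pads are 22 mm wide; open, the fingers measure 114 mm over their backs; the gripper's body (76 mm by 85 mm) begins 54 mm behind the grasp point. The pads swing forward as they close: fully open they stand 13 mm farther back than shut.
Start: joints at [-1.339, 0.326, -0.193, 1.052, 0, 1.437], TCP at [0.197, -0.514, 0.248] pointing down, gripper open.
Joint ranges: [-2.65, 2.65], [-0.97, 1.79], [-1.3, 1.35], [-1.93, 2.1], [-1.47, 1.37], [-3.14, 3.14]. Speed limits (rad/s): [2.57, 2.57, 3.14, 3.14, 3.14, 3.14].

## Interface

Orientations are given as a rotation vector (axis times angle).
In Python, from cell import telemetry, capture, camera_info, workorder, boxes_of, bot gives the robot as it stands.
- The arm moves only by the tool drive_tool, never from a script. Its arguments are lists of equal length, an entry for each row: "dr": the turn, a rotation vector about the tool's x, y, z in rad, a list of three; "delta_pos": the shift along the tool's x, y, z in cm, a list of three; "jaw": the opening, from -1 (shut) to 1 (fully open). A call has 1 to 8 rows; each row shifts and turns the commanded pose from where the row before left it, along the tool's axes as they then stand; what a row does not reach is not made up. A row lasts 1/10 s, in which the tool goes at most 50 mm and 8.59 degrees, less where a joint would pass 70% of its speed; a pose out of reach is approached as far as the arm can. A call with a gripper value outside its range is refused whole. The fingers move at their own pace and stop on an object; "force" is the grip in N (left out, the last holds). Time passes only in rows, so rows that do not move let the fingers close. It gives the time, the measured TCP pose, the force, the opening and the grip force at its end, in the units of the state.
- telemetry.read_state(): the state, without advancing time (a new reading comes with each control period).
- capture(name): name is "scene" or "top"; returns the picture (384x512x3 uint8, blue, green, red); there is no depth.
- camera_info(name): a dict with "K" (3x3 intrinsics, pixels), "origin" and "rotation" of the camera in the world. Camera axes: x right, y up, looking along -z (the intrinsics and any distortion apply to the point x, -y, -z); pixel columns grow to the right and rows downward; lengths in m; the calibration is good to about 2 mm. A picture is of the moment at which its call begins. camera_info takes no time and is no camera call.
- workorder.hand_in(): hands the job in; it is judged then, once.
Trained networks look in the newest picture that a camera, given by its name, has taken for a name from the list of things; names that differ only in an ending like _2 or _b are one class to them, and where a whole thing is asked for, a point or a joint stands for the part that bears it (a point fixed in the world has none). Each returns a list of dicts, best first, with "conf" (0 to 1); they miss things now and then, are a little off and sometimes report something else, mostly with a low value. They report only what shows in the picture. A call takes as long as a camera call. They do not tell look-alikes from the thing itself.
- boxes_of(query, camera): "position" ([x, y, z] in m, in world coordinates, good to about 4 mm: the middle of the surface that is visible of it).
The state is a dict: "time": time; "joint_pos": joint angles; "joint_vel": joint speeds; "joint_torque": joint torques, N m; "tcp_pos": TCP position; "tool_rot": TCP orientation; "ft_force": force on the tool from outside, world axes, zero at the start; "ft_torque": the same for the moment, N m; "gripper_width": finger opening in m; "gripper_force": force on a finger pad.
Only numpy, scipy, OpenCV 4.12 (cv2) and the standard library are available. Lean on these libraries where they do the work, as an engineer would, in place of code of your own. Each camera call takes 0.05 s, during which the arm holds its last target. There are 200 camera calls.

## Task

The four white canisters have been washed and are dry: put on each of them its own wooden lid, the one of its shape and size, seated flat and centred all round, with the square and the oblong lid turned in line with their canisters. Set the lids down rather than dropping them, and leave the canisters standing where they are. The middle-sized round lid fits none of them: leave it where it lies.

Things in the scene. Friction and masses are not known exactly. Their poses are not given: they have to be found in the camera images.
- large_round_canister: open white ceramic canister, round, the larger of the two round ones, 98 mm outside diameter, 68 mm high, walls 4 mm, floor 5 mm, about 0.4 kg, standing loose on the worktop; origin at the centre of its underside, z up
- small_round_canister: open white ceramic canister, round, the smaller of the two round ones, 62 mm outside diameter, 60 mm high, walls 4 mm, floor 5 mm, about 0.4 kg, standing loose on the worktop; origin at the centre of its underside, z up
- square_canister: open white ceramic canister, square, 74 x 74 mm outside, 64 mm high, walls 4 mm, floor 5 mm, about 0.4 kg, standing loose on the worktop; origin at the centre of its underside, z up, x and y along its sides
- oblong_canister: open white ceramic canister, oblong (rectangular), 92 mm long (its x) by 58 mm (its y) outside, 56 mm high, walls 4 mm, floor 5 mm, about 0.4 kg, standing loose on the worktop; origin at the centre of its underside, z up
- large_round_lid: wooden lid, round, the largest of three round lids, 110 mm in diameter, lying knob up. Plug underneath 74 mm in diameter (8 mm play all round in its canister), 5 mm deep; plate 8 mm; thin neck; dark upright round knob, 24 mm diameter, at the centre, 16 to 40 mm above the origin. Origin: centre of the plug's underside, z up. Seated with its plate on the rim, its origin is 63 mm above the canister's
- small_round_lid: wooden lid, round, the smallest of three round lids, 74 mm in diameter, lying knob up. Plug underneath 38 mm in diameter (8 mm play all round in its canister), 5 mm deep; plate 8 mm; thin neck; dark upright round knob, 24 mm diameter, at the centre, 16 to 40 mm above the origin. Origin: centre of the plug's underside, z up. Seated with its plate on the rim, its origin is 55 mm above the canister's
- square_lid: wooden lid, square, 86 x 86 mm, x and y along its sides, lying knob up. Plug underneath 50 x 50 mm (8 mm play all round in its canister), 5 mm deep; plate 8 mm; thin neck; dark upright round knob, 24 mm diameter, at the centre, 16 to 40 mm above the origin. Origin: centre of the plug's underside, z up. Seated with its plate on the rim, its origin is 59 mm above the canister's
- oblong_lid: wooden lid, oblong (rectangular), 104 mm long (its x) by 70 mm (its y), lying knob up. Plug underneath 68 x 34 mm (8 mm play all round in its canister), 5 mm deep; plate 8 mm; thin neck; dark upright round knob, 24 mm diameter, at the centre, 16 to 40 mm above the origin. Origin: centre of the plug's underside, z up. Seated with its plate on the rim, its origin is 51 mm above the canister's
- spare_lid: wooden lid, round, the middle-sized of three round lids, 92 mm in diameter, lying knob up. Plug underneath 56 mm in diameter, 5 mm deep; plate 8 mm; thin neck; dark upright round knob, 24 mm diameter, at the centre, 16 to 40 mm above the origin. Origin: centre of the plug's underside, z up. It belongs to none of the canisters and stays where it lies
There are look-alikes about, which are no part of the job. Leave any red look-alike of the small_round_lid alone.

How it is judged:
At the end, for the whole second after the job is handed in: Each of the four lids lies on its own canister, centres within 10 mm, within 4 mm of seated height, level within 0.08 rad; square and oblong lids in line with their canisters within 0.25 rad (any symmetric way round); lids released and at rest; spare lid within 30 mm of where it lay (horizontal distance between large_round_lid and large_round_canister below 0.01 m and z of large_round_lid in the frame of large_round_canister between 0.059 and 0.067 m and angle between each of large_round_lid, large_round_canister, small_round_lid, small_round_canister, square_lid, square_canister, oblong_lid, oblong_canister's own z axis and vertical below 0.08 rad and linear speed of each of large_round_lid, small_round_lid, square_lid, oblong_lid below 0.02 m/s and contact force between each of large_round_lid, small_round_lid, square_lid, oblong_lid and the fingers below 0.05 N and horizontal distance between small_round_lid and small_round_canister below 0.01 m and z of small_round_lid in the frame of small_round_canister between 0.051 and 0.059 m and horizontal distance between square_lid and square_canister below 0.01 m and z of square_lid in the frame of square_canister between 0.055 and 0.063 m and (angle between the x axis of square_lid and the x axis of square_canister, either way round below 0.25 rad or angle between the x axis of square_lid and the y axis of square_canister, either way round below 0.25 rad) and horizontal distance between oblong_lid and oblong_canister below 0.01 m and z of oblong_lid in the frame of oblong_canister between 0.047 and 0.055 m and angle between the x axis of oblong_lid and the x axis of oblong_canister, either way round below 0.25 rad and distance of spare_lid from where it was at the start of the episode below 0.03 m); the robot touches nothing.
It fails at once if a canister is shifted by more than 35 mm or lifted (distance of any of large_round_canister, small_round_canister, square_canister, oblong_canister from where it was at the start of the episode above 0.035 m).
It fails at once if the spare lid is moved by more than 30 mm (distance of spare_lid from where it was at the start of the episode above 0.03 m).
It fails at once if a lid is dropped or thrown (moves free of the fingers at over 0.8 m/s, a fall of about 30 mm) ((linear speed of large_round_lid above 0.8 m/s and contact force between large_round_lid and the fingers below 0.01 N) or (linear speed of small_round_lid above 0.8 m/s and contact force between small_round_lid and the fingers below 0.01 N) or (linear speed of square_lid above 0.8 m/s and contact force between square_lid and the fingers below 0.01 N) or (linear speed of oblong_lid above 0.8 m/s and contact force between oblong_lid and the fingers below 0.01 N)).
It also fails if it takes over 102 s, if anything falls off the work surface, if the arm or the gripper's body presses on something with over 40 N, if the wrist force passes 120 N, or if a joint passes its speed limit or range.

## Working session

There is one attempt and no reset: what is moved stays moved. The work goes in short steps, Python scripts to look and compute and a tool call to move; the robot and the scene stay as the last step left them, time stands still between calls to the robot, and variables do not carry over. Pictures are saved under pics/ and viewed, at most 14 in all, crops included, and the job is handed in when it is done.

Besides the shell and the picture viewer there is one more tool, called after "Request:" by a JSON object that holds its "op" and its "data", one argument or row to a line. drive_tool: Moves the arm, as the interface text tells. Its arguments: {"type":"object","properties":{"dr":{"type":"array"},"delta_pos":{"type":"array"},"jaw":{"type":"array"},"force":{"type":"number"}},"required":["dr","delta_pos","jaw"]}

```bash
mkdir -p pics
cat > h.py <<'E'
import numpy as np, cv2
from cell import telemetry, capture, camera_info, workorder, boxes_of, bot
def proj(cam,P):
    c=camera_info(cam);R=np.array(c["rotation"]);p=R.T@(np.array(P)-np.array(c["origin"]))
    q=np.array(c["K"])@np.array([p[0],-p[1],-p[2]]);return q[:2]/q[2]
def ray(cam,u,v,z):
    c=camera_info(cam);R=np.array(c["rotation"]);o=np.array(c["origin"])
    d=np.linalg.inv(np.array(c["K"]))@np.array([u,v,1]);d=R@np.array([d[0],-d[1],-d[2]])
    return o+d*(z-o[2])/d[2]
E
python3 - <<'E'
from h import *
for c in("scene","top"):
    im=capture(c);cv2.imwrite(f"pics/{c}0.png",cv2.resize(im,(800,600),interpolation=cv2.INTER_CUBIC));cv2.imwrite(f"{c}0raw.png",im)
    i=camera_info(c);print(c,{k:np.round(v,3).tolist() if not isinstance(v,str) else v for k,v in i.items()})
for n in "large_round_canister small_round_canister square_canister oblong_canister large_round_lid small_round_lid square_lid oblong_lid spare_lid".split():
    r=boxes_of(n,"top");print(n,[(np.round(d["position"],3).tolist(),round(d["conf"],2),np.round(proj("top",d["position"])).tolist()) for d in r])
print(telemetry.read_state())
E
```

```text
scene {'K': [[452.362, 0.0, 260.596], [0.0, 452.362, 192.16], [0.0, 0.0, 1.0]], 'origin': [1.42, 0.218, 1.365], 'rotation': [0.452, 0.529, 1.715]}
top {'K': [[359.982, 0.0, 261.333], [0.0, 359.982, 197.028], [0.0, 0.0, 1.0]], 'origin': [0.421, 0.061, 1.236], 'rotation': [0.057, -0.046, -1.582]}Traceback (most recent call last):
  File "<stdin>", line 6, in <module>
  File "h.py", line 5, in proj
    q=np.array(c["K"])@np.array([p[0],-p[1],-p[2]]);return q[:2]/q[2]
                                 ~^^^
IndexError: invalid index to scalar variable.
```

View pics/top0.png

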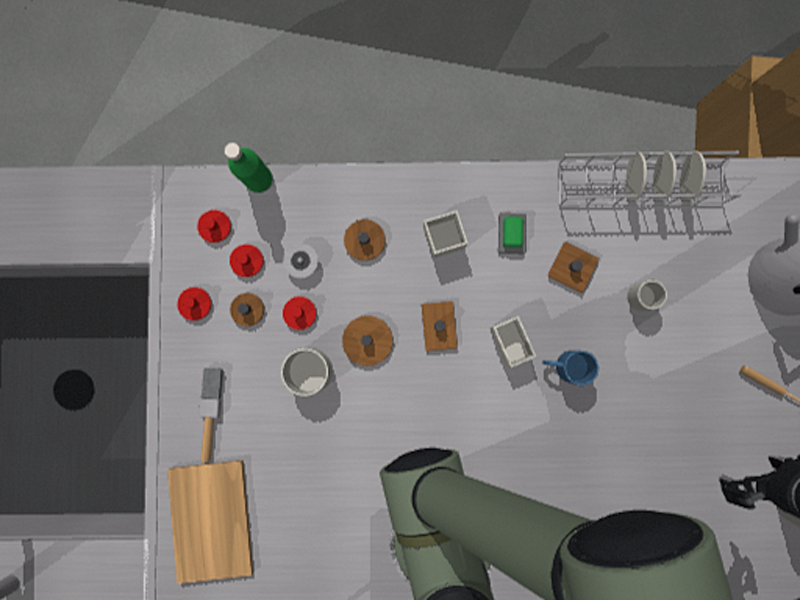

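View pics/scene0.png

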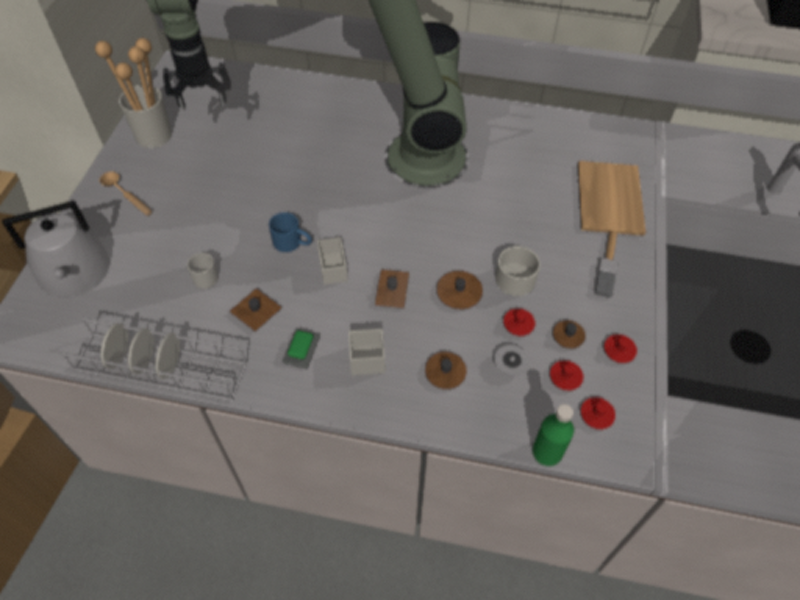

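Top view (800x600): canisters are large (306,372), square (445,233), oblong (514,341) and small (650,295). Lids are large (368,342), spare (364,241), oblong (440,327), square (575,267) and small (247,310). Red look-alikes sit around the small lid, and there is a grey/white round thing at (302,262).

```bash
cat > h.py <<'E'
import numpy as np, cv2
from scipy.spatial.transform import Rotation as Ro
from cell import telemetry, capture, camera_info, workorder, boxes_of, bot
def RR(c): return Ro.from_rotvec(c["rotation"]).as_matrix()
def proj(cam,P):
    c=camera_info(cam);p=RR(c).T@(np.array(P)-np.array(c["origin"]))
    q=np.array(c["K"])@np.array([p[0],-p[1],-p[2]]);return q[:2]/q[2]
def ray(cam,u,v,z):
    c=camera_info(cam);R=RR(c);o=np.array(c["origin"])
    d=np.linalg.inv(np.array(c["K"]))@np.array([u,v,1]);d=R@np.array([d[0],-d[1],-d[2]])
    return o+d*(z-o[2])/d[2]
E
python3 - <<'E'
from h import *
capture("top");print({k:v for k,v in camera_info("top").items() if k not in("K","origin","rotation")})
for cam in("top","scene"):
  if cam=="scene":capture("scene")
  for n in "large_round_canister small_round_canister square_canister oblong_canister large_round_lid small_round_lid square_lid oblong_lid spare_lid".split():
    r=boxes_of(n,cam);print(cam,n,[(np.round(d["position"],3).tolist(),round(d["conf"],2),np.round(proj(cam,d["position"])*800/512).astype(int).tolist()) for d in r])
# wood segmentation on top, back-projected to plate top z=0.013
im=cv2.imread("top0raw.png");hsv=cv2.cvtColor(im,cv2.COLOR_BGR2HSV)
m=((hsv[...,0]>5)&(hsv[...,0]<20)&(hsv[...,1]>90)&(hsv[...,2]>50)).astype(np.uint8)
cs,_=cv2.findContours(m,cv2.RETR_EXTERNAL,cv2.CHAIN_APPROX_NONE)
for c in cs:
    if 150<cv2.contourArea(c)<1500:
        P=np.array([ray("top",u,v,0.013)[:2] for u,v in c[:,0]],np.float32)*1000
        (x,y),(w,h),a=cv2.minAreaRect(P);px=c[:,0].mean(0)*800/512
        print("wood",px.round(),np.round([x,y,w,h,a],1))
cr=im[130:260,95:440];cv2.imwrite("pics/crop.png",cv2.resize(cr,(796,300),interpolation=cv2.INTER_CUBIC))
b=np.vstack([cv2.resize(im[120:220,100:250],(780,520),interpolation=cv2.INTER_CUBIC)]);cv2.imwrite("pics/cropL.png",b)
b=cv2.resize(im[120:245,265:435],(780,573),interpolation=cv2.INTER_CUBIC);cv2.imwrite("pics/cropR.png",b)
s=telemetry.read_state();print({k:np.round(v,3).tolist() for k,v in s.items()},bot.tcp_to_tips)
E
```

```text
{}
top large_round_canister [([0.369, 0.295, 0.005], 0.77, [305, 370])]
top small_round_canister [([0.518, -0.447, 0.026], 0.95, [648, 297]), ([0.658, -0.01, 0.004], 0.65, [443, 237]), ([0.422, -0.156, -0.001], 0.2, [512, 343])]
top square_canister [([0.661, -0.013, 0.004], 0.72, [445, 236])]
top oblong_canister []
top large_round_lid [([0.43, 0.158, 0.012], 0.82, [368, 341])]
top small_round_lid [([0.684, 0.494, 0.015], 0.93, [214, 227]), ([0.605, 0.42, 0.014], 0.63, [248, 262]), ([0.498, 0.423, 0.008], 0.62, [247, 311]), ([0.494, 0.304, 0.01], 0.61, [301, 313]), ([0.511, 0.537, 0.016], 0.55, [194, 306])]
top square_lid [([0.584, -0.286, 0.01], 0.83, [570, 268]), ([0.496, 0.423, 0.008], 0.66, [247, 312])]
top oblong_lid [([0.462, 0.005, 0.014], 0.77, [438, 326])]
top spare_lid [([0.65, 0.165, 0.011], 0.75, [364, 241]), ([0.422, -0.159, 0.003], 0.59, [513, 343])]
scene large_round_canister [([0.353, 0.286, 0.035], 0.66, [517, 266])]
scene small_round_canister [([0.527, -0.44, 0.032], 0.84, [201, 272]), ([0.473, 0.007, 0.013], 0.6, [392, 291])]
scene square_canister [([0.646, -0.015, 
[... 552 characters left out ...]
266])]
scene spare_lid [([0.657, 0.166, 0.014], 0.74, [445, 370])]
wood [367. 340.] [433.  160.8 105.3 105.   89.5]
wood [439. 325.] [462.2   3.5 101.7  68.2   4.5]
wood [246. 309.] [502.3 423.   70.8  69.4  44.8]
wood [573. 267.] [ 586.7 -291.4   84.8   83.5   62.2]
wood [364. 239.] [654.  164.5  88.2  87.6  44.6]
{'time': 1.15, 'joint_pos': [-1.339, 0.326, -0.193, 1.052, -0.0, 1.437], 'joint_vel': [-0.0, -0.001, -0.002, -0.001, 0.0, 0.001], 'joint_torque': [0.001, -44.333, 26.276, 0.001, 0.0, 0.0], 'tcp_pos': [0.197, -0.514, 0.248], 'tool_rot': [3.089, 0.571, -0.0], 'ft_force': [-1.406, 0.289, 1.183], 'ft_torque': [0.022, -0.077, -0.027], 'gripper_force': 0.0, 'gripper_width': 0.085} 0.017
```

View pics/cropL.png

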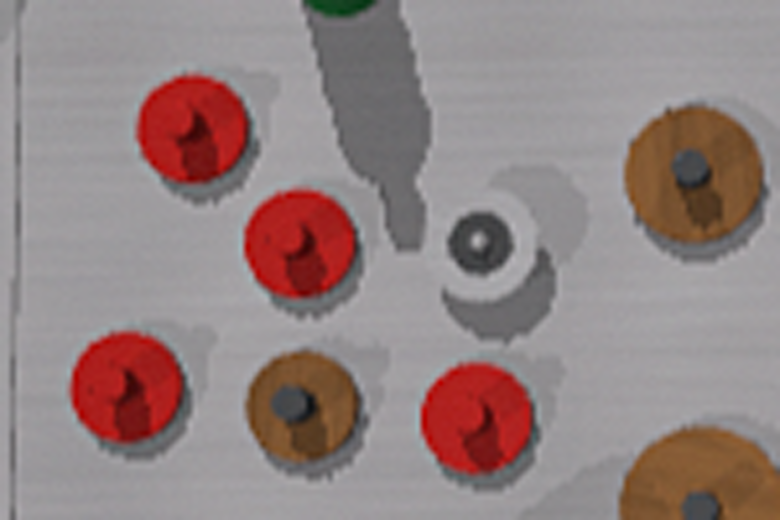

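View pics/cropR.png

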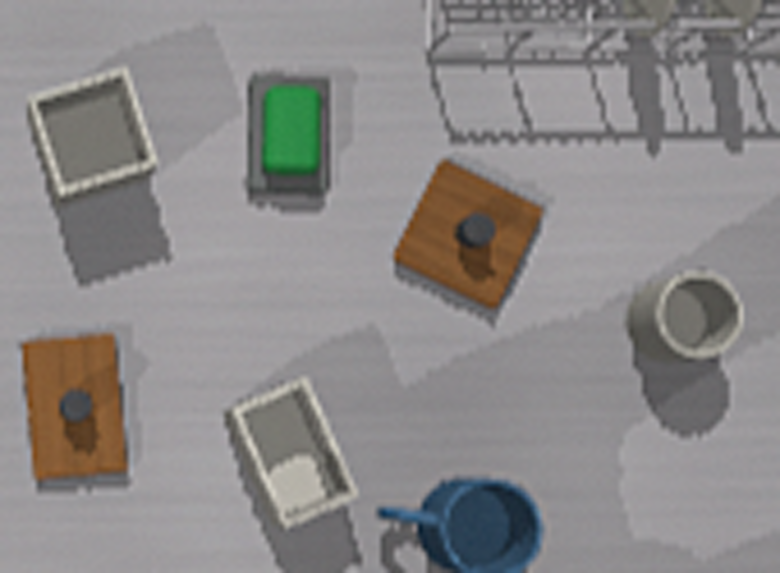

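Small lid candidates (top view): red (214,227), red (247,262), red (195,305), red (300,314), wooden (247,310). The wooden one fits, since it's wood with a dark knob and about 71 mm wide. The crop confirms it. Next I'll fit rims and plates by their edges in both cameras.

```bash
cat > fit.py <<'E'
from h import *
from scipy.optimize import minimize
def shape(kind,a,b,x,y,yaw,z):
    if kind=="r":
        t=np.linspace(0,2*np.pi,90);p=np.c_[a/2*np.cos(t),a/2*np.sin(t)]
    else:
        s=np.linspace(-.5,.5,25);o=np.full(25,.5)
        p=np.vstack([np.c_[s,o],np.c_[s,-o],np.c_[o,s],np.c_[-o,s]])*[a,b]
    c,s=np.cos(yaw),np.sin(yaw);p=p@np.array([[c,s],[-s,c]])+[x,y]
    return np.c_[p,np.full(len(p),z)]
def projN(cam,P):
    c=camera_info(cam);p=(P-np.array(c["origin"]))@RR(c);q=np.c_[p[:,0],-p[:,1],-p[:,2]]@np.array(c["K"]).T
    return q[:,:2]/q[:,2:]
def gmap(im,s):
    g=np.zeros(im.shape[:2])
    for ch in range(3):
        f=cv2.GaussianBlur(im[...,ch].astype(np.float32),(0,0),s)
        g=np.maximum(g,np.hypot(cv2.Sobel(f,5,1,0),cv2.Sobel(f,5,0,1)))
    return g.astype(np.float32)
def fit(ims,kind,sizes,z,x,y,yaw,span=.02):
    g={(c,s):gmap(i,s) for c,i in ims.items() for s in(1.5,.8)}
    def cost(v,s):
        t=0
        for c in ims:
            for a,b in sizes:
                q=projN(c,shape(kind,a,b,v[0]/100,v[1]/100,v[2],z)).astype(np.float32)
                t-=np.minimum(cv2.remap(g[c,s],q[None,:,0].copy(),q[None,:,1].copy(),1),120).mean()
        return t
    best=min(((cost([100*(x+i),100*(y+j),yaw+k],1.5),100*(x+i),100*(y+j),yaw+k) for i in np.arange(-span,span+.001,.004) for j in np.arange(-span,span+.001,.004) for k in ([0] if kind=="r" else np.arange(-.3,.31,.1))))
    v=np.array(best[1:])
    for s in(1.5,.8):
        r=minimize(cost,v,args=(s,),method="Nelder-Mead",options=dict(initial_simplex=v+np.array([[0,0,0],[.3,0,0],[0,.3,0],[0,0,.1]])));v=r.x
    return v[0]/100,v[1]/100,v[2],-r.fun/len(ims)
C={"large_can":("r",.098,.098,.068,.365,.29,0),"small_can":("r",.062,.062,.06,.52,-.445,0),"square_can":("s",.074,.074,.064,.655,-.015,.3),"oblong_can":("s",.092,.058,.056,.415,-.152,.45)}
L={"large_lid":("r",.110,.110,.433,.161,0),"small_lid":("r",.074,.074,.502,.423,0),"square_lid":("s",.086,.086,.587,-.291,62.2*np.pi/180-np.pi/2),"oblong_lid":("s",.104,.07,.462,.0035,.08),"spare_lid":("r",.092,.092,.654,.164,0)}
E
python3 - <<'E'
from fit import *
ims={c:cv2.imread(c+"0raw.png") for c in("top","scene")}
for sel in(["top"],["scene"],["top","scene"]):
    I={c:ims[c] for c in sel};print(sel)
    for n,(k,a,b,z,x,y,w) in C.items():print(n,np.round(fit(I,k,[(a,b),(a-.008,b-.008)],z,x,y,w),4))
    for n,(k,a,b,x,y,w) in L.items():print(n,np.round(fit(I,k,[(a,b)],.013,x,y,w),4))
E
```

```text
['top']
large_can [3.659000e-01 2.838000e-01 1.440000e-01 2.222161e+02]
small_can [ 5.18800e-01 -4.38300e-01 -2.94000e-02  2.14398e+02]Traceback (most recent call last):
  File "<stdin>", line 5, in <module>
  File "fit.py", line 29, in fit
    best=min(((cost([100*(x+i),100*(y+j),yaw+k],1.5),100*(x+i),100*(y+j),yaw+k) for i in np.arange(-span,span+.001,.004) for j in np.arange(-span,span+.001,.004) for k in ([0] if kind=="r" else np.arange(-.3,.31,.1))))
  File "fit.py", line 29, in <genexpr>
    best=min(((cost([100*(x+i),100*(y+j),yaw+k],1.5),100*(x+i),100*(y+j),yaw+k) for i in np.arange(-span,span+.001,.004) for j in np.arange(-span,span+.001,.004) for k in ([0] if kind=="r" else np.arange(-.3,.31,.1))))
               ~~~~^^^^^^^^^^^^^^^^^^^^^^^^^^^^^^^^^
  File "fit.py", line 26, in cost
    q=projN(c,shape(kind,a,b,v[0]/100,v[1]/100,v[2],z)).astype(np.float32)
      ~~~~~^^^^^^^^^^^^^^^^^^^^^^^^^^^^^^^^^^^^^^^^^^^^
  File "fit.py", line 12, in projN
    c=camera_info(cam);p=(P-np.array(c["origin"]))@RR(c);q=np.c_[p[:,0],-p[:,1],-p[:,2]]@np.array(c["K"]).T
ValueError: time passes only in moves, steps and waits
```

```bash
sed -i 's/^def RR/camera_info=__import__("functools").cache(camera_info)\ndef RR/' h.py
python3 - <<'E'
from fit import *
ims={c:cv2.imread(c+"0raw.png") for c in("top","scene")}
for sel in(["top"],["scene"],["top","scene"]):
    I={c:ims[c] for c in sel};print(sel)
    for n,(k,a,b,z,x,y,w) in C.items():print(n,*["%.4f"%q for q in fit(I,k,[(a,b),(a-.008,b-.008)],z,x,y,w)])
    for n,(k,a,b,x,y,w) in L.items():print(n,*["%.4f"%q for q in fit(I,k,[(a,b)],.013,x,y,w)])
E
```

```text
['top']
large_can 0.3659 0.2838 0.1440 222.2161
small_can 0.5188 -0.4383 -0.0294 214.3980
square_can 0.6530 -0.0073 0.2831 227.5410
oblong_can 0.4215 -0.1494 0.3919 229.8711
large_lid 0.4320 0.1570 0.0000 120.0000
small_lid 0.5010 0.4190 0.0000 120.0000
square_lid 0.5830 -0.2910 -0.4852 120.0000
oblong_lid 0.4610 0.0035 0.0800 120.0000
spare_lid 0.6520 0.1620 0.0667 120.0000
['scene']
large_can 0.3659 0.2833 0.1782 165.0643
small_can 0.5184 -0.4379 0.0535 118.4025
square_can 0.6525 -0.0110 0.2840 128.8406
oblong_can 0.4478 -0.1933 0.7078 103.5727
large_lid 0.4338 0.1608 0.0193 120.0000
small_lid 0.5060 0.4230 0.1000 120.0000
square_lid 0.5879 -0.2902 -0.4824 120.0000
oblong_lid 0.4635 0.0043 0.1184 118.7626
spare_lid 0.6540 0.1640 0.0000 120.0000
['top', 'scene']
large_can 0.3660 0.2835 0.2125 193.5562
small_can 0.5185 -0.4382 0.0433 166.1682
square_can 0.6525 -0.0076 0.2875 175.8658
oblong_can 0.4215 -0.1489 0.3902 149.9878
large_lid 0.4335 0.1607 0.0350 120.0000
small_lid 0.5040 0.4200 0.0667 120.0000
square_lid 0.5878 -0.2905 -0.4777 120.0000
oblong_lid 0.4636 0.0044 0.1123 119.3718
spare_lid 0.6540 0.1640 0.0000 120.0000
```

Request:
{"op": "drive_tool", "data": {
  "dr": [
    [0,0,0],
    [0,0,0],
    [0,0,0],
    [0,0,0],
    [0,0,0],
    [0,0,0],
    [0,0,0],
    [0,0,0]
  ],
  "delta_pos": [
    [4,-0.6,0],
    [4.5,-0.7,0],
    [4.5,-0.7,0],
    [4.5,-0.7,0],
    [4.5,-0.7,0],
    [4.5,-0.7,0],
    [4.5,-0.7,0],
    [4.5,-0.7,0]
  ],
  "jaw": [0.2,0.2,0.2,0.2,0.2,0.2,0.2,0.2],
  "force": 40
}}

```text
time: 1.95
tcp_pos: [0.5101, -0.3341, 0.2484]
tool_rot: [3.089, 0.571, 0.0]
ft_force: [0.7, -0.8, -0.1]
gripper_width: 0.0515
gripper_force: 0.0
```

```bash
cat >> fit.py <<'E'
from scipy.spatial.transform import Rotation as Ro
def go(x,y,z=None,yaw=None):
    """tool-axis move from the measured pose to a world point; yaw = world angle of tool y (mod pi)"""
    s=telemetry.read_state();R=Ro.from_rotvec(s["tool_rot"]).as_matrix();p=np.array(s["tcp_pos"])
    d=(np.array([x,y,p[2] if z is None else z])-p)@R*100
    yy=np.arctan2(R[1,1],R[0,1]);print("t %.2f tcp %s toolY yaw %.3f tilt %.4f"%(s["time"],p.round(4),yy,np.hypot(R[0,2],R[1,2])),"j",np.round(s["joint_pos"],2),"w %.4f"%s["gripper_width"])
    print("delta cm",d.round(2),"" if yaw is None else "turn dz %.3f"%(-((yaw-yy+np.pi/2)%np.pi-np.pi/2)))
E
sed -i 's/,120)\.mean/,CL).mean/; s/^def shape/CL=120\ndef shape/' fit.py
python3 - <<'E'
import fit
from fit import *
fit.CL=600
ims={c:cv2.imread(c+"0raw.png") for c in("top","scene")}
for sel in(["top"],["scene"],["top","scene"]):
    I={c:ims[c] for c in sel};print(sel)
    for n,(k,a,b,x,y,w) in L.items():print(n,*["%.4f"%q for q in fit.fit(I,k,[(a,b)],.013,x,y,w)], *["%.4f"%q for q in fit.fit(I,"r",[(.024,.024)],.040,x,y,0,.008)[:2]])
go(.588,-.2905)
E
```

```text
['top']Traceback (most recent call last):
  File "<stdin>", line 7, in <module>
AttributeError: 'function' object has no attribute 'fit'
```

Run:
```python
import fit as F
from fit import *
F.CL=600
ims={c:cv2.imread(c+"0raw.png") for c in("top","scene")}
for sel in(["top"],["scene"],["top","scene"]):
    I={c:ims[c] for c in sel};print(sel)
    for n,(k,a,b,x,y,w) in L.items():print(n,*["%.4f"%q for q in F.fit(I,k,[(a,b)],.013,x,y,w)], *["%.4f"%q for q in F.fit(I,"r",[(.024,.024)],.040,x,y,0,.008)[:2]])
go(.588,-.2905)
```

```text
['top']
large_lid 0.4318 0.1596 0.2085 250.7622 0.4326 0.1588
small_lid 0.5031 0.4222 0.0269 279.6805 0.5021 0.4180
square_lid 0.5866 -0.2920 -0.4756 264.2690 0.5845 -0.2868
oblong_lid 0.4622 0.0035 0.0848 260.2644 0.4622 0.0039
spare_lid 0.6535 0.1647 0.1357 274.5848 0.6507 0.1639
['scene']
large_lid 0.4329 0.1602 0.1236 169.1321 0.4453 0.1609
small_lid 0.5036 0.4223 0.0717 179.6692 0.4931 0.4137
square_lid 0.5873 -0.2902 -0.4840 174.9561 0.5795 -0.3074
oblong_lid 0.4631 0.0040 0.0855 138.6448 0.4749 0.0057
spare_lid 0.6537 0.1648 0.0276 180.0615 0.6635 0.1666
['top', 'scene']
large_lid 0.4322 0.1596 0.1338 208.8340 0.4327 0.1588
small_lid 0.5030 0.4222 0.0275 229.1896 0.5003 0.4172
square_lid 0.5867 -0.2915 -0.4748 217.7973 0.5847 -0.2870
oblong_lid 0.4622 0.0036 0.0869 198.9629 0.4621 0.0035
spare_lid 0.6534 0.1647 0.1349 226.9690 0.6509 0.1637
t 1.95 tcp [ 0.5101 -0.3341  0.2484] toolY yaw -1.205 tilt 0.0004 j [-0.7   0.44 -0.03  1.11 -0.    2.07] w 0.0515
delta cm [ 8.83 -1.29  0.  ]
```

Request:
{"op": "drive_tool", "data": {
  "dr": [
    [0,0,0],
    [0,0,0],
    [0,0,0],
    [0,0,0],
    [0,0,0],
    [0,0,0],
    [0,0,0],
    [0,0,0]
  ],
  "delta_pos": [
    [4.34,-0.62,0],
    [4.34,-0.62,0],
    [0,0,4.5],
    [0,0,4.5],
    [0,0,4.5],
    [0,0,4.5],
    [0,0,2.2],
    [0,0,0.9]
  ],
  "jaw": [0.2,0.2,0.2,0.2,0.2,0.2,0.2,0.2]
}}

```text
time: 2.75
tcp_pos: [0.5832, -0.2914, 0.0339]
tool_rot: [-3.085, -0.571, 0.006]
ft_force: [0.2, 0.1, 0.1]
gripper_width: 0.0514
gripper_force: 0.0
```

Request:
{"op": "drive_tool", "data": {
  "dr": [
    [0,0,0],
    [0,0,0],
    [0,0,0],
    [0,0,0],
    [0,0,0]
  ],
  "delta_pos": [
    [0,0,0],
    [0,0,0],
    [0,0,0],
    [0,0,0],
    [0,0,0]
  ],
  "jaw": [0.2,-0.6,-1,-1,-1]
}}

```text
time: 3.25
tcp_pos: [0.5867, -0.2936, 0.0396]
tool_rot: [3.086, 0.571, 0.005]
ft_force: [0.4, 0.1, 7.7]
gripper_width: 0.0222
gripper_force: 39.8
```

Request:
{"op": "drive_tool", "data": {
  "dr": [
    [0,0,0],
    [0,0,0],
    [0,0,0],
    [0,0,0],
    [0,0,0]
  ],
  "delta_pos": [
    [0,0,-1],
    [0,0,-3],
    [0,0,-3],
    [0,0,-3],
    [0,0,0]
  ],
  "jaw": [-1,-1,-1,-1,-1]
}}

```text
time: 3.75
tcp_pos: [0.5877, -0.2943, 0.1429]
tool_rot: [3.083, 0.57, 0.009]
ft_force: [0.1, -0.7, -0.5]
gripper_width: 0.0223
gripper_force: 39.4
```

Run:
```python
from fit import *
im=capture("scene");cv2.imwrite("s1raw.png",im)
go(.6525,-.009,None,-1.205+.761)
u,v=proj("scene",telemetry.read_state()["tcp_pos"]);u,v=int(u),int(v)
cv2.imwrite("pics/s1.png",cv2.resize(im[max(v-60,0):v+60,max(u-80,0):u+80],(800,600),interpolation=cv2.INTER_CUBIC))
print(u,v,telemetry.read_state()["ft_force"])
```

```text
t 3.80 tcp [ 0.5867 -0.2936  0.1404] toolY yaw -1.205 tilt 0.0052 j [-0.58  0.6  -0.04  0.92 -0.    2.2 ] w 0.0223
delta cm [ 16.33 -24.22  -0.05] turn dz -0.761
156 175 [-0.38470779  0.67467672 -1.20283109]
```

View pics/s1.png

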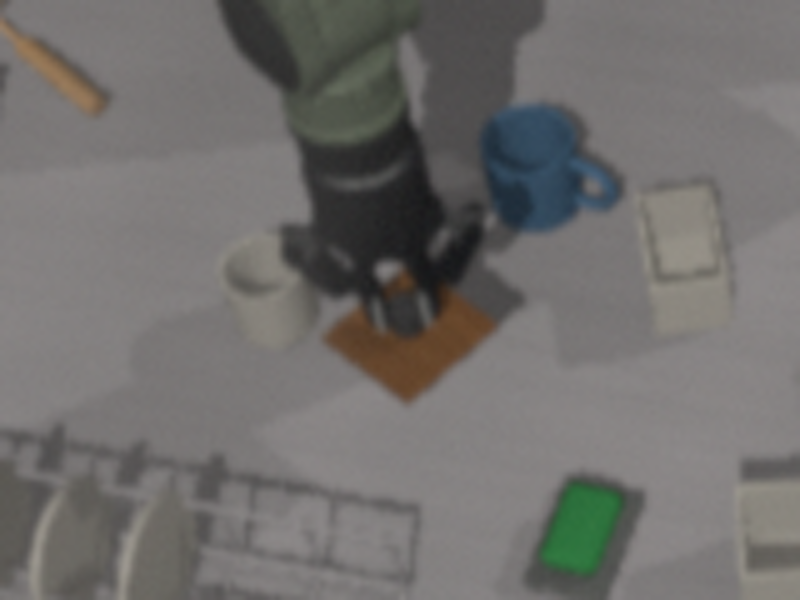

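Request:
{"op": "drive_tool", "data": {
  "dr": [
    [0,0,0],
    [0,0,0],
    [0,0,0],
    [0,0,0],
    [0,0,0],
    [0,0,0],
    [0,0,0],
    [0,0,0]
  ],
  "delta_pos": [
    [1.5,-2.2,0],
    [2,-3,0],
    [2.4,-3.6,0],
    [2.4,-3.6,0],
    [2.4,-3.6,0],
    [2.4,-3.6,0],
    [2,-3,0],
    [1.23,-1.62,0]
  ],
  "jaw": [-1,-1,-1,-1,-1,-1,-1,-1]
}}

```text
time: 4.6
tcp_pos: [0.65, -0.0047, 0.1357]
tool_rot: [-3.087, -0.576, 0.004]
ft_force: [0.6, -0.5, -0.2]
gripper_width: 0.0223
gripper_force: 39.5
```

Request:
{"op": "drive_tool", "data": {
  "dr": [
    [0,0,-0.127],
    [0,0,-0.127],
    [0,0,-0.127],
    [0,0,-0.127],
    [0,0,-0.127],
    [0,0,-0.126],
    [0,0,0],
    [0,0,0]
  ],
  "delta_pos": [
    [0,0,0],
    [0,0,0],
    [0,0,0],
    [0,0,0],
    [0,0,0],
    [0,0,0],
    [0,0,0],
    [0,0,0]
  ],
  "jaw": [-1,-1,-1,-1,-1,-1,-1,-1]
}}

```text
time: 5.4
tcp_pos: [0.6503, -0.008, 0.1362]
tool_rot: [-2.657, -1.674, 0.002]
ft_force: [-0.4, 0.4, -0.5]
gripper_width: 0.0228
gripper_force: 39.5
```

```bash
cat >> fit.py <<'E'
def look(kind,a,b,x,y,w,zt,tx,ty,tyaw,name=None,cams=("scene","top")):
    """fit held lid plate (top edge at TCP z - 26 mm) and tell the remaining move"""
    global CL;CL=600
    s=telemetry.read_state();print("tcp z %.4f"%s["tcp_pos"][2])
    z=s["tcp_pos"][2]-.039+.013
    for cam in cams:
        im=capture(cam)
        r=fit({cam:im},kind,[(a,b)],z,x,y,w,.012)
        print(cam,*["%.4f"%q for q in r],"err to target mm",np.round([1000*(tx-r[0]),1000*(ty-r[1])],1),"yaw err %.3f"%(tyaw-r[2]))
        if name:
            u,v=proj(cam,[x,y,z]).astype(int);u=min(max(u,80),432);v=min(max(v,60),324)
            q=projN(cam,shape(kind,a,b,*r[:3],z))
            c=cv2.resize(im[v-60:v+60,u-80:u+80],(480,360),interpolation=cv2.INTER_CUBIC)
            for p in q: cv2.circle(c,(int((p[0]-u+80.5)*3),int((p[1]-v+60.5)*3)),1,(0,255,0),-1)
            P=c if cam==cams[0] else np.vstack([P,c])
    if name: cv2.imwrite(name,cv2.resize(np.hstack([P[:360],P[360:]]) if len(cams)>1 else P,(800,300 if len(cams)>1 else 600)))
E
python3 - <<'E'
from fit import *
go(.6525,-.009,None,-1.205+.761)
look("s",.086,.086,.6525,-.009,.286,0,.6525,-.009,.286,"pics/sq.png")
E
```

```text
t 5.40 tcp [ 0.6503 -0.008   0.1362] toolY yaw -0.447 tilt 0.0020 j [-0.13  0.6  -0.06  0.92  0.    1.89] w 0.0228
delta cm [ 0.    0.24 -0.  ] turn dz -0.003
tcp z 0.1362
scene 0.6528 -0.0065 0.2765 118.8148 err to target mm [-0.3 -2.5] yaw err 0.010
top 0.6322 0.0061 -0.1735 79.6917 err to target mm [ 20.3 -15.1] yaw err 0.459
```

View pics/sq.png

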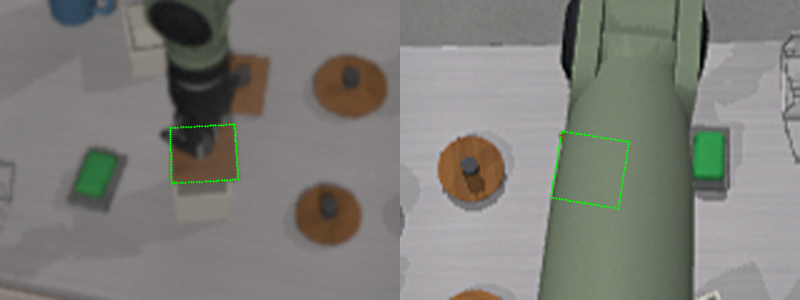

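Request:
{"op": "drive_tool", "data": {
  "dr": [
    [0,0,0],
    [0,0,0],
    [0,0,0],
    [0,0,0],
    [0,0,0],
    [0,0,0],
    [0,0,0]
  ],
  "delta_pos": [
    [-0.14,0.07,1],
    [0,0,1],
    [0,0,0.8],
    [0,0,0.4],
    [0,0,0.3],
    [0,0,0],
    [0,0,0]
  ],
  "jaw": [-1,-1,-1,-1,-1,-1,-1]
}}

```text
time: 6.2
tcp_pos: [0.6513, -0.0096, 0.1025]
tool_rot: [2.656, 1.678, 0.001]
ft_force: [0.3, -0.0, -0.6]
gripper_width: 0.0224
gripper_force: 39.5
```

Request:
{"op": "drive_tool", "data": {
  "dr": [
    [0,0,0],
    [0,0,0],
    [0,0,0]
  ],
  "delta_pos": [
    [0,0,0.3],
    [0,0,0.2],
    [0,0,0]
  ],
  "jaw": [-1,-1,-1]
}}

```text
time: 6.5
tcp_pos: [0.6515, -0.0097, 0.0986]
tool_rot: [2.655, 1.677, 0.002]
ft_force: [-2.3, 0.3, 6.6]
gripper_width: 0.0224
gripper_force: 40.1
```

Contact at z≈0.098, as expected. Release gently and back off.

Request:
{"op": "drive_tool", "data": {
  "dr": [
    [0,0,0],
    [0,0,0],
    [0,0,0],
    [0,0,0],
    [0,0,0],
    [0,0,0],
    [0,0,0],
    [0,0,0]
  ],
  "delta_pos": [
    [0,0,0],
    [0,0,0],
    [0,0,0],
    [0,0,0],
    [0,0,-2],
    [0,0,-4],
    [0,0,-4],
    [0,0,0]
  ],
  "jaw": [-0.4,-0.2,0,0.2,0.2,0.2,0.2,0.2]
}}

```text
time: 7.3
tcp_pos: [0.6547, -0.01, 0.2037]
tool_rot: [2.65, 1.674, 0.013]
ft_force: [0.8, -0.2, 0.5]
gripper_width: 0.051
gripper_force: 0.0
```

Run:
```python
import fit as F
from fit import *
F.CL=600
im=capture("scene")
print("sq lid",*["%.4f"%q for q in F.fit({"scene":im},"s",[(.086,.086)],.072,.6525,-.009,.286)])
go(.4322,.1597,.0385)
```

```text
sq lid 0.6527 -0.0083 0.2516 140.8064
t 7.35 tcp [ 0.6534 -0.0099  0.2008] toolY yaw -0.444 tilt 0.0068 j [-0.13  0.54  0.03  1.04 -0.    1.89] w 0.0512
delta cm [  5.78 -27.36  16.07]
```

Request:
{"op": "drive_tool", "data": {
  "dr": [
    [0,0,0],
    [0,0,0],
    [0,0,0],
    [0,0,0],
    [0,0,0],
    [0,0,0],
    [0,0,0],
    [0,0,0]
  ],
  "delta_pos": [
    [0.6,-2.5,0],
    [0.9,-4.4,0],
    [0.9,-4.4,0],
    [0.9,-4.4,0],
    [0.9,-4.4,0],
    [0.9,-4.4,0],
    [0.68,-2.86,0],
    [0,0,0]
  ],
  "jaw": [0.2,0.2,0.2,0.2,0.2,0.2,0.2,0.2]
}}

```text
time: 8.15
tcp_pos: [0.4246, 0.1615, 0.196]
tool_rot: [-2.651, -1.682, 0.006]
ft_force: [0.6, -0.4, -0.4]
gripper_width: 0.0515
gripper_force: 0.0
```

Request:
{"op": "drive_tool", "data": {
  "dr": [
    [0,0,0],
    [0,0,0],
    [0,0,0],
    [0,0,0],
    [0,0,0],
    [0,0,0],
    [0,0,0]
  ],
  "delta_pos": [
    [0,0,3],
    [0,0,4],
    [0,0,4],
    [0,0,2],
    [0,0,0],
    [0,0,0],
    [0,0,0]
  ],
  "jaw": [0.2,0.2,0.2,0.2,0.2,0.2,0.2]
}}

```text
time: 8.85
tcp_pos: [0.4302, 0.1601, 0.0683]
tool_rot: [2.656, 1.677, 0.003]
ft_force: [0.4, -0.1, 0.1]
gripper_width: 0.0514
gripper_force: 0.0
```

Run:
```python
from fit import *
go(.4322,.1597,.0385)
```

```text
t 8.85 tcp [0.4302 0.1601 0.0683] toolY yaw -0.444 tilt 0.0020 j [ 0.2   0.38 -0.66  0.53 -0.    2.21] w 0.0514
delta cm [0.05 0.2  2.98]
```

Request:
{"op": "drive_tool", "data": {
  "dr": [
    [0,0,0],
    [0,0,0],
    [0,0,0],
    [0,0,0],
    [0,0,0],
    [0,0,0],
    [0,0,0],
    [0,0,0]
  ],
  "delta_pos": [
    [0.05,0.2,1.5],
    [0,0,1],
    [0,0,0.4],
    [0,0,0],
    [0,0,0],
    [0,0,0],
    [0,0,0],
    [0,0,0]
  ],
  "jaw": [0.2,0.2,0.2,0.2,-0.6,-1,-1,-1]
}}

```text
time: 9.65
tcp_pos: [0.4313, 0.1597, 0.0389]
tool_rot: [2.656, 1.678, 0.001]
ft_force: [-0.7, 0.6, 6.4]
gripper_width: 0.0224
gripper_force: 39.0
```

Request:
{"op": "drive_tool", "data": {
  "dr": [
    [0,0,0],
    [0,0,0],
    [0,0,0],
    [0,0,0],
    [0,0,0]
  ],
  "delta_pos": [
    [0,0,-1],
    [0,0,-3],
    [0,0,-3],
    [0,0,-3],
    [0,0,0]
  ],
  "jaw": [-1,-1,-1,-1,-1]
}}

```text
time: 10.15
tcp_pos: [0.4335, 0.1603, 0.1423]
tool_rot: [2.654, 1.677, 0.01]
ft_force: [1.0, 0.2, -1.4]
gripper_width: 0.0227
gripper_force: 39.4
```

Run:
```python
from fit import *
go(.366,.2836)
```

```text
t 10.15 tcp [0.4335 0.1603 0.1423] toolY yaw -0.444 tilt 0.0070 j [ 0.19  0.27 -0.58  0.72  0.    2.21] w 0.0227
delta cm [  8.24 -11.39  -0.03]
```

Request:
{"op": "drive_tool", "data": {
  "dr": [
    [0,0,0],
    [0,0,0],
    [0,0,0],
    [0,0,0],
    [0,0,0],
    [0,0,0],
    [0,0,0],
    [0,0,0]
  ],
  "delta_pos": [
    [1.2,-1.6,0],
    [2,-2.7,0],
    [2,-2.7,0],
    [2,-2.7,0],
    [1.15,-1.6,0],
    [0,0,0],
    [0,0,0],
    [0,0,0]
  ],
  "jaw": [-1,-1,-1,-1,-1,-1,-1,-1]
}}

```text
time: 10.95
tcp_pos: [0.3649, 0.2829, 0.138]
tool_rot: [2.657, 1.676, -0.001]
ft_force: [0.6, -0.3, -0.7]
gripper_width: 0.0225
gripper_force: 39.5
```

Run:
```python
from fit import *
go(.366,.2836)
look("r",.110,.110,.366,.2836,0,0,.366,.2836,0,"pics/lr.png")
```

```text
t 10.95 tcp [0.3649 0.2829 0.138 ] toolY yaw -0.445 tilt 0.0006 j [ 0.5   0.28 -0.57  0.72 -0.    2.52] w 0.0225
delta cm [ 0.11  0.07 -0.  ] 
tcp z 0.1380
scene 0.3677 0.2838 -0.0217 138.6067 err to target mm [-1.7 -0.2] yaw err 0.022
top 0.3678 0.2806 -0.0077 176.5055 err to target mm [-1.8  3. ] yaw err 0.008
```

View pics/lr.png

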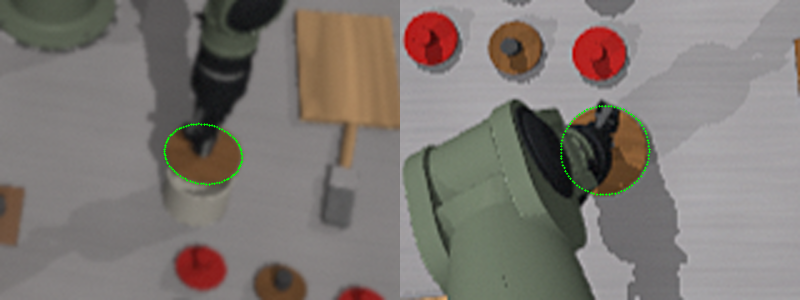

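Request:
{"op": "drive_tool", "data": {
  "dr": [
    [0,0,0],
    [0,0,0],
    [0,0,0],
    [0,0,0],
    [0,0,0],
    [0,0,0],
    [0,0,0]
  ],
  "delta_pos": [
    [0.03,-0.15,1],
    [0,0,1],
    [0,0,0.7],
    [0,0,0.3],
    [0,0,0.2],
    [0,0,0],
    [0,0,0]
  ],
  "jaw": [-1,-1,-1,-1,-1,-1,-1]
}}

```text
time: 11.75
tcp_pos: [0.3637, 0.2847, 0.1065]
tool_rot: [2.656, 1.678, 0.001]
ft_force: [0.6, 0.0, -1.2]
gripper_width: 0.0228
gripper_force: 39.5
```

Request:
{"op": "drive_tool", "data": {
  "dr": [
    [0,0,0],
    [0,0,0],
    [0,0,0]
  ],
  "delta_pos": [
    [0,0,0.3],
    [0,0,0.2],
    [0,0,0]
  ],
  "jaw": [-1,-1,-1]
}}

```text
time: 12.05
tcp_pos: [0.3637, 0.2847, 0.1019]
tool_rot: [2.656, 1.678, 0.001]
ft_force: [-2.2, -1.6, 5.7]
gripper_width: 0.0225
gripper_force: 40.2
```

Request:
{"op": "drive_tool", "data": {
  "dr": [
    [0,0,0],
    [0,0,0],
    [0,0,0],
    [0,0,0],
    [0,0,0],
    [0,0,0],
    [0,0,0],
    [0,0,0]
  ],
  "delta_pos": [
    [0,0,0],
    [0,0,0],
    [0,0,0],
    [0,0,0],
    [0,0,-2],
    [0,0,-4],
    [0,0,-4],
    [0,0,0]
  ],
  "jaw": [-0.4,-0.2,0,0.2,0.2,0.2,0.2,0.2]
}}

```text
time: 12.85
tcp_pos: [0.3664, 0.2862, 0.2061]
tool_rot: [2.656, 1.678, 0.014]
ft_force: [0.7, 1.4, -0.1]
gripper_width: 0.0511
gripper_force: 0.0
```

Run:
```python
import fit as F
from fit import *
F.CL=600
im=capture("scene")
print("large lid",*["%.4f"%q for q in F.fit({"scene":im},"r",[(.11,.11)],.076,.366,.2836,0)])
go(.4622,.0037,.0385)
```

```text
large lid 0.3661 0.2852 0.1104 149.9643
t 12.90 tcp [0.3653 0.2856 0.2037] toolY yaw -0.444 tilt 0.0058 j [ 0.5   0.2  -0.48  0.88  0.    2.52] w 0.0514
delta cm [-21.37  20.8   16.49]
```

Request:
{"op": "drive_tool", "data": {
  "dr": [
    [0,0,0],
    [0,0,0],
    [0,0,0],
    [0,0,0],
    [0,0,0],
    [0,0,0],
    [0,0,0],
    [0,0,0]
  ],
  "delta_pos": [
    [-2,2,0],
    [-3.2,3.1,0],
    [-3.2,3.1,0],
    [-3.2,3.1,0],
    [-3.2,3.1,0],
    [-3.2,3.1,0],
    [-2,2,0],
    [-1.35,1.35,0]
  ],
  "jaw": [0.2,0.2,0.2,0.2,0.2,0.2,0.2,0.2]
}}

```text
time: 13.7
tcp_pos: [0.4598, 0.0, 0.1998]
tool_rot: [-2.657, -1.674, 0.003]
ft_force: [0.4, 0.8, 0.5]
gripper_width: 0.0515
gripper_force: 0.0
```

Request:
{"op": "drive_tool", "data": {
  "dr": [
    [0,0,0],
    [0,0,0],
    [0,0,0],
    [0,0,0],
    [0,0,0],
    [0,0,0],
    [0,0,0]
  ],
  "delta_pos": [
    [0,0,3],
    [0,0,4],
    [0,0,4],
    [0,0,2],
    [0,0,0],
    [0,0,0],
    [0,0,0]
  ],
  "jaw": [0.2,0.2,0.2,0.2,0.2,0.2,0.2]
}}

```text
time: 14.4
tcp_pos: [0.4609, 0.0021, 0.0721]
tool_rot: [2.655, 1.677, 0.002]
ft_force: [0.0, 0.1, 0.7]
gripper_width: 0.0513
gripper_force: 0.0
```

Run:
```python
from fit import *
go(.4622,.0037,.0385)
```

```text
t 14.40 tcp [0.4609 0.0021 0.0721] toolY yaw -0.444 tilt 0.0015 j [-0.16  0.38 -0.65  0.54  0.    1.86] w 0.0513
delta cm [0.2  0.05 3.37]
```

Request:
{"op": "drive_tool", "data": {
  "dr": [
    [0,0,0],
    [0,0,0],
    [0,0,0],
    [0,0,0],
    [0,0,0],
    [0,0,0],
    [0,0,0],
    [0,0,0]
  ],
  "delta_pos": [
    [0.2,0.05,1.7],
    [0,0,1.2],
    [0,0,0.4],
    [0,0,0],
    [0,0,0],
    [0,0,0],
    [0,0,0],
    [0,0,0]
  ],
  "jaw": [0.2,0.2,0.2,0.2,-0.6,-1,-1,-1]
}}

```text
time: 15.2
tcp_pos: [0.4622, 0.0036, 0.0393]
tool_rot: [2.655, 1.677, 0.002]
ft_force: [-0.3, 0.7, 5.9]
gripper_width: 0.0224
gripper_force: 38.9
```

Request:
{"op": "drive_tool", "data": {
  "dr": [
    [0,0,0],
    [0,0,0],
    [0,0,0],
    [0,0,0],
    [0,0,0],
    [0,0,0],
    [0,0,0]
  ],
  "delta_pos": [
    [0,0,-1],
    [0,0,-3],
    [0,0,-3],
    [0,0,-2],
    [0,0,0],
    [0,0,0],
    [0,0,0]
  ],
  "jaw": [-1,-1,-1,-1,-1,-1,-1]
}}

```text
time: 15.9
tcp_pos: [0.4605, 0.0039, 0.1275]
tool_rot: [-2.655, -1.677, 0.002]
ft_force: [-0.5, 0.0, -1.0]
gripper_width: 0.0221
gripper_force: 39.3
```

Run:
```python
from fit import *
go(.4215,-.149,None,-.444+.304)
```

```text
t 15.90 tcp [0.4605 0.0039 0.1275] toolY yaw -0.444 tilt 0.0017 j [-0.15  0.29 -0.59  0.69 -0.    1.86] w 0.0221
delta cm [-15.48   3.05   0.  ] turn dz -0.304
```

Request:
{"op": "drive_tool", "data": {
  "dr": [
    [0,0,0],
    [0,0,0],
    [0,0,0],
    [0,0,0],
    [0,0,0],
    [0,0,0]
  ],
  "delta_pos": [
    [-2,0.4,0],
    [-3.5,0.7,0],
    [-3.5,0.7,0],
    [-3.5,0.7,0],
    [-2,0.3,0],
    [-1,0.2,0]
  ],
  "jaw": [-1,-1,-1,-1,-1,-1]
}}

```text
time: 16.5
tcp_pos: [0.4206, -0.1502, 0.1272]
tool_rot: [-2.656, -1.673, 0.002]
ft_force: [-0.4, -0.1, -2.0]
gripper_width: 0.0224
gripper_force: 39.3
```

Request:
{"op": "drive_tool", "data": {
  "dr": [
    [0,0,-0.1],
    [0,0,-0.1],
    [0,0,-0.104],
    [0,0,0],
    [0,0,0],
    [0,0,0]
  ],
  "delta_pos": [
    [0,0,0],
    [0,0,0],
    [0,0,0],
    [0,0,0],
    [0,0,0],
    [0,0,0]
  ],
  "jaw": [-1,-1,-1,-1,-1,-1]
}}

```text
time: 17.1
tcp_pos: [0.4218, -0.1487, 0.128]
tool_rot: [-2.372, -2.059, 0.0]
ft_force: [-0.5, 0.7, -1.3]
gripper_width: 0.0223
gripper_force: 39.3
```

Run:
```python
from fit import *
go(.4215,-.149,None,-.444+.304)
look("s",.104,.07,.4215,-.149,.391,0,.4215,-.149,.391,"pics/ob.png")
```

```text
t 17.10 tcp [ 0.4218 -0.1487  0.128 ] toolY yaw -0.141 tilt 0.0007 j [-0.5   0.27 -0.62  0.68  0.    1.21] w 0.0223
delta cm [-0.04 -0.02  0.  ] turn dz -0.001
tcp z 0.1280
scene 0.4227 -0.1456 0.3388 130.1178 err to target mm [-1.2 -3.4] yaw err 0.052
top 0.4220 -0.1473 0.3829 160.6750 err to target mm [-0.5 -1.7] yaw err 0.008
```

View pics/ob.png

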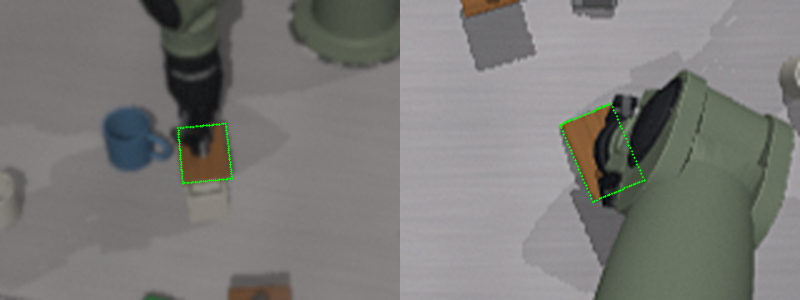

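Request:
{"op": "drive_tool", "data": {
  "dr": [
    [0,0,0],
    [0,0,0],
    [0,0,0],
    [0,0,0],
    [0,0,0],
    [0,0,0],
    [0,0,0]
  ],
  "delta_pos": [
    [-0.15,0,1],
    [0,0,1],
    [0,0,0.8],
    [0,0,0.3],
    [0,0,0.2],
    [0,0,0],
    [0,0,0]
  ],
  "jaw": [-1,-1,-1,-1,-1,-1,-1]
}}

```text
time: 17.9
tcp_pos: [0.4218, -0.1507, 0.0954]
tool_rot: [2.371, 2.06, 0.0]
ft_force: [-0.6, -0.7, -0.6]
gripper_width: 0.0223
gripper_force: 39.3
```

Request:
{"op": "drive_tool", "data": {
  "dr": [
    [0,0,0],
    [0,0,0],
    [0,0,0]
  ],
  "delta_pos": [
    [0,0,0.3],
    [0,0,0.3],
    [0,0,0]
  ],
  "jaw": [-1,-1,-1]
}}

```text
time: 18.2
tcp_pos: [0.422, -0.1508, 0.0902]
tool_rot: [2.37, 2.06, 0.0]
ft_force: [-3.0, 1.1, 11.0]
gripper_width: 0.0226
gripper_force: 40.6
```

Request:
{"op": "drive_tool", "data": {
  "dr": [
    [0,0,0],
    [0,0,0],
    [0,0,0],
    [0,0,0],
    [0,0,0],
    [0,0,0],
    [0,0,0],
    [0,0,0]
  ],
  "delta_pos": [
    [0,0,0],
    [0,0,0],
    [0,0,0],
    [0,0,0],
    [0,0,-2],
    [0,0,-4],
    [0,0,-4],
    [0,0,-1]
  ],
  "jaw": [-0.4,-0.2,0,0.2,0.2,0.2,0.2,0.2]
}}

```text
time: 19.0
tcp_pos: [0.4237, -0.1517, 0.203]
tool_rot: [2.367, 2.057, 0.003]
ft_force: [0.4, -0.5, 0.3]
gripper_width: 0.0511
gripper_force: 0.0
```

Run:
```python
import fit as F
from fit import *
F.CL=600
im=capture("scene")
print("oblong lid",*["%.4f"%q for q in F.fit({"scene":im},"s",[(.104,.07)],.064,.4215,-.149,.391)])
go(.503,.4222,.0385)
```

```text
oblong lid 0.4222 -0.1492 0.3714 156.2839
t 19.05 tcp [ 0.4237 -0.1517  0.2028] toolY yaw -0.140 tilt 0.0063 j [-0.51  0.18 -0.52  0.87 -0.    1.2 ] w 0.0511
delta cm [57.97 -0.25 16.29]
```

Request:
{"op": "drive_tool", "data": {
  "dr": [
    [0,0,0],
    [0,0,0],
    [0,0,0],
    [0,0,0],
    [0,0,0],
    [0,0,0],
    [0,0,0],
    [0,0,0]
  ],
  "delta_pos": [
    [2.5,0,0],
    [4,0,0],
    [4.5,0,0],
    [4.5,0,0],
    [4.5,0,0],
    [4.5,0,0],
    [4.5,0,0],
    [4.5,-0.2,0]
  ],
  "jaw": [0.2,0.2,0.2,0.2,0.2,0.2,0.2,0.2]
}}

```text
time: 19.85
tcp_pos: [0.4658, 0.1832, 0.1977]
tool_rot: [-2.371, -2.06, 0.002]
ft_force: [1.1, -0.1, -0.8]
gripper_width: 0.0509
gripper_force: 0.0
```

Request:
{"op": "drive_tool", "data": {
  "dr": [
    [0,0,0],
    [0,0,0],
    [0,0,0],
    [0,0,0],
    [0,0,0],
    [0,0,0],
    [0,0,0],
    [0,0,0]
  ],
  "delta_pos": [
    [4.5,0,0],
    [4.5,0,0],
    [4.5,0,0],
    [4.5,0,0],
    [3.5,0,0],
    [2.5,0,0],
    [0.5,0,0],
    [0,0,0]
  ],
  "jaw": [0.2,0.2,0.2,0.2,0.2,0.2,0.2,0.2]
}}

```text
time: 20.65
tcp_pos: [0.4998, 0.424, 0.1973]
tool_rot: [-2.37, -2.062, 0.004]
ft_force: [0.5, 0.5, -0.1]
gripper_width: 0.0512
gripper_force: 0.0
```

Request:
{"op": "drive_tool", "data": {
  "dr": [
    [0,0,0],
    [0,0,0],
    [0,0,0],
    [0,0,0],
    [0,0,0],
    [0,0,0],
    [0,0,0]
  ],
  "delta_pos": [
    [0,0,3],
    [0,0,4],
    [0,0,4],
    [0,0,2],
    [0,0,0],
    [0,0,0],
    [0,0,0]
  ],
  "jaw": [0.2,0.2,0.2,0.2,0.2,0.2,0.2]
}}

```text
time: 21.35
tcp_pos: [0.5019, 0.4241, 0.0712]
tool_rot: [2.372, 2.059, 0.004]
ft_force: [0.1, 0.4, 0.3]
gripper_width: 0.0509
gripper_force: 0.0
```

Run:
```python
from fit import *
go(.503,.4222,.0385)
```

```text
t 21.35 tcp [0.5019 0.4241 0.0712] toolY yaw -0.141 tilt 0.0029 j [ 0.59  0.67 -0.11  0.79 -0.    2.3 ] w 0.0509
delta cm [-0.18  0.13  3.27]
```

Request:
{"op": "drive_tool", "data": {
  "dr": [
    [0,0,0],
    [0,0,0],
    [0,0,0],
    [0,0,0],
    [0,0,0],
    [0,0,0],
    [0,0,0],
    [0,0,0]
  ],
  "delta_pos": [
    [-0.18,0.1,1.7],
    [0,0,1.1],
    [0,0,0.4],
    [0,0,0],
    [0,0,0],
    [0,0,0],
    [0,0,0],
    [0,0,0]
  ],
  "jaw": [0.2,0.2,0.2,0.2,-0.6,-1,-1,-1]
}}

```text
time: 22.15
tcp_pos: [0.5018, 0.4225, 0.0381]
tool_rot: [2.371, 2.061, 0.002]
ft_force: [-0.5, -0.5, 3.2]
gripper_width: 0.0224
gripper_force: 39.2
```

Request:
{"op": "drive_tool", "data": {
  "dr": [
    [0,0,0],
    [0,0,0],
    [0,0,0],
    [0,0,0],
    [0,0,0],
    [0,0,0],
    [0,0,0]
  ],
  "delta_pos": [
    [0,0,-1],
    [0,0,-3],
    [0,0,-4],
    [0,0,-4],
    [0,0,-2],
    [0,0,0],
    [0,0,0]
  ],
  "jaw": [-1,-1,-1,-1,-1,-1,-1]
}}

```text
time: 22.85
tcp_pos: [0.5011, 0.422, 0.1771]
tool_rot: [-2.371, -2.061, 0.0]
ft_force: [-0.0, -0.4, -1.6]
gripper_width: 0.0221
gripper_force: 39.4
```

Run:
```python
from fit import *
go(.5185,-.438)
```

```text
t 22.85 tcp [0.5011 0.422  0.1771] toolY yaw -0.140 tilt 0.0001 j [0.59 0.57 0.01 1.01 0.   2.3 ] w 0.0221
delta cm [-8.491e+01  1.372e+01  1.000e-02]
```

Request:
{"op": "drive_tool", "data": {
  "dr": [
    [0,0,0],
    [0,0,0],
    [0,0,0],
    [0,0,0],
    [0,0,0],
    [0,0,0],
    [0,0,0],
    [0,0,0]
  ],
  "delta_pos": [
    [-2.5,0.4,0],
    [-4.45,0.72,0],
    [-4.45,0.72,0],
    [-4.45,0.72,0],
    [-4.45,0.72,0],
    [-4.45,0.72,0],
    [-4.45,0.72,0],
    [-4.45,0.72,0]
  ],
  "jaw": [-1,-1,-1,-1,-1,-1,-1,-1]
}}

```text
time: 23.65
tcp_pos: [0.5064, 0.0795, 0.1752]
tool_rot: [-2.369, -2.059, 0.005]
ft_force: [0.8, -0.4, -1.4]
gripper_width: 0.0226
gripper_force: 39.4
```

Request:
{"op": "drive_tool", "data": {
  "dr": [
    [0,0,0],
    [0,0,0],
    [0,0,0],
    [0,0,0],
    [0,0,0],
    [0,0,0],
    [0,0,0],
    [0,0,0]
  ],
  "delta_pos": [
    [-4.45,0.72,0],
    [-4.45,0.72,0],
    [-4.45,0.72,0],
    [-4.45,0.72,0],
    [-4.45,0.72,0],
    [-4.45,0.72,0],
    [-4.45,0.72,0],
    [-4.45,0.72,0]
  ],
  "jaw": [-1,-1,-1,-1,-1,-1,-1,-1]
}}

```text
time: 24.45
tcp_pos: [0.514, -0.2802, 0.1749]
tool_rot: [-2.368, -2.058, 0.001]
ft_force: [-0.0, 0.3, -1.7]
gripper_width: 0.0221
gripper_force: 39.4
```

Request:
{"op": "drive_tool", "data": {
  "dr": [
    [0,0,0],
    [0,0,0],
    [0,0,0],
    [0,0,0],
    [0,0,0],
    [0,0,0],
    [0,0,0],
    [0,0,0]
  ],
  "delta_pos": [
    [-4.45,0.72,0],
    [-4.45,0.72,0],
    [-3.7,0.6,0],
    [-2.3,0.36,0],
    [-0.75,0.12,0],
    [0,0,0],
    [0,0,0],
    [0,0,0]
  ],
  "jaw": [-1,-1,-1,-1,-1,-1,-1,-1]
}}

```text
time: 25.25
tcp_pos: [0.5188, -0.436, 0.1769]
tool_rot: [-2.369, -2.061, -0.0]
ft_force: [-0.2, 0.1, -0.5]
gripper_width: 0.0225
gripper_force: 39.4
```

Request:
{"op": "drive_tool", "data": {
  "dr": [
    [0,0,0],
    [0,0,0],
    [0,0,0],
    [0,0,0],
    [0,0,0]
  ],
  "delta_pos": [
    [0,0,1.5],
    [0,0,2],
    [0,0,1],
    [0,0,0],
    [0,0,0]
  ],
  "jaw": [-1,-1,-1,-1,-1]
}}

```text
time: 25.75
tcp_pos: [0.5191, -0.4373, 0.1328]
tool_rot: [2.371, 2.061, 0.0]
ft_force: [0.2, -0.9, -0.6]
gripper_width: 0.0224
gripper_force: 39.4
```

Run:
```python
from fit import *
go(.5185,-.438)
look("r",.074,.074,.5185,-.438,0,0,.5185,-.438,0,"pics/sm.png")
```

```text
t 25.75 tcp [ 0.5191 -0.4373  0.1328] toolY yaw -0.139 tilt 0.0002 j [-0.81  0.65  0.03  0.95  0.    0.9 ] w 0.0224
delta cm [-0.08 -0.04 -0.  ] 
tcp z 0.1328
scene 0.5217 -0.4334 -0.4828 89.2549 err to target mm [-3.2 -4.6] yaw err 0.483
top 0.5198 -0.4350 0.2687 207.1527 err to target mm [-1.3 -3. ] yaw err -0.269
```

View pics/sm.png

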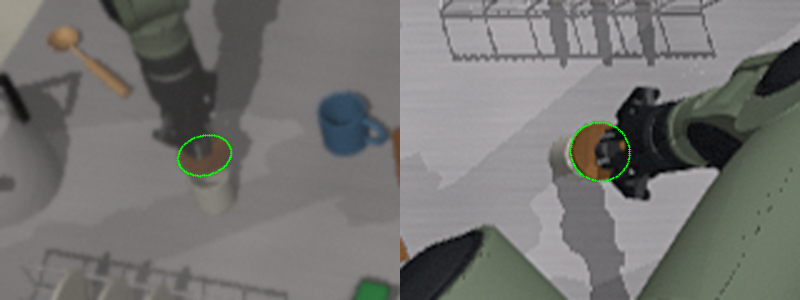

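Request:
{"op": "drive_tool", "data": {
  "dr": [
    [0,0,0],
    [0,0,0],
    [0,0,0],
    [0,0,0],
    [0,0,0],
    [0,0,0],
    [0,0,0]
  ],
  "delta_pos": [
    [-0.25,-0.1,1],
    [0,0,1],
    [0,0,0.8],
    [0,0,0.4],
    [0,0,0.2],
    [0,0,0],
    [0,0,0]
  ],
  "jaw": [-1,-1,-1,-1,-1,-1,-1]
}}

```text
time: 26.55
tcp_pos: [0.5176, -0.4402, 0.0985]
tool_rot: [2.371, 2.06, 0.0]
ft_force: [-0.6, -0.8, -1.2]
gripper_width: 0.0225
gripper_force: 39.4
```

Request:
{"op": "drive_tool", "data": {
  "dr": [
    [0,0,0],
    [0,0,0],
    [0,0,0]
  ],
  "delta_pos": [
    [0,0,0.3],
    [0,0,0.3],
    [0,0,0]
  ],
  "jaw": [-1,-1,-1]
}}

```text
time: 26.85
tcp_pos: [0.5178, -0.4404, 0.0931]
tool_rot: [2.37, 2.06, -0.0]
ft_force: [-0.6, 1.0, 3.1]
gripper_width: 0.0227
gripper_force: 39.7
```

Request:
{"op": "drive_tool", "data": {
  "dr": [
    [0,0,0],
    [0,0,0],
    [0,0,0],
    [0,0,0],
    [0,0,0],
    [0,0,0],
    [0,0,0],
    [0,0,0]
  ],
  "delta_pos": [
    [0,0,0],
    [0,0,0],
    [0,0,0],
    [0,0,0],
    [0,0,-2],
    [0,0,-4],
    [0,0,-4],
    [0,0,-4]
  ],
  "jaw": [-0.4,-0.2,0,0.2,0.2,0.2,0.2,0.2]
}}

```text
time: 27.65
tcp_pos: [0.5172, -0.4399, 0.2335]
tool_rot: [-2.371, -2.06, 0.0]
ft_force: [1.0, 0.1, -0.9]
gripper_width: 0.0509
gripper_force: 0.0
```

Request:
{"op": "drive_tool", "data": {
  "dr": [
    [0,0,0],
    [0,0,0],
    [0,0,0],
    [0,0,0],
    [0,0,0],
    [0,0,0],
    [0,0,0],
    [0,0,0]
  ],
  "delta_pos": [
    [0,-2,0],
    [0,-4,0],
    [0,-4,0],
    [0,-4,0],
    [-1,-4,0],
    [-2,-4,0],
    [-2,-3,0],
    [0,0,0]
  ],
  "jaw": [0.2,0.2,0.2,0.2,0.2,0.2,0.2,0.2]
}}

```text
time: 28.45
tcp_pos: [0.2596, -0.4562, 0.2326]
tool_rot: [2.377, 2.054, -0.002]
ft_force: [0.9, 0.9, -0.7]
gripper_width: 0.051
gripper_force: 0.0
```

Run:
```python
import fit as F
from fit import *
F.CL=600
I={c:capture(c) for c in("top","scene")}
T={"large_can":("large_lid",.063),"small_can":("small_lid",.055),"square_can":("square_lid",.059),"oblong_can":("oblong_lid",.051)}
G={"large_can":(.366,.2836,0),"small_can":(.5185,-.438,0),"square_can":(.6525,-.009,.286),"oblong_can":(.4215,-.149,.391)}
for c,(l,h) in T.items():
    k,a,b=L[l][:3]
    for cam in I: print(l,cam,*["%.4f"%q for q in F.fit({cam:I[cam]},k,[(a,b)],h+.013,*G[c])],"can was",G[c])
print("spare",*["%.4f"%q for q in F.fit(I,"r",[(.092,.092)],.013,.6534,.1647,0)])
s=np.vstack([cv2.resize(I["top"][120:270,90:450],(720,300),interpolation=cv2.INTER_CUBIC),cv2.resize(I["scene"][120:270,90:450],(720,300),interpolation=cv2.INTER_CUBIC)])
cv2.imwrite("pics/end.png",s)
```

```text
large_lid top 0.3652 0.2837 0.1646 249.8711 can was (0.366, 0.2836, 0)
large_lid scene 0.3661 0.2851 0.0532 147.7723 can was (0.366, 0.2836, 0)
small_lid top 0.5185 -0.4372 0.0222 252.3173 can was (0.5185, -0.438, 0)
small_lid scene 0.5198 -0.4373 0.1213 105.8595 can was (0.5185, -0.438, 0)
square_lid top 0.6518 -0.0089 0.2730 270.4274 can was (0.6525, -0.009, 0.286)
square_lid scene 0.6528 -0.0082 0.2516 135.5239 can was (0.6525, -0.009, 0.286)
oblong_lid top 0.4225 -0.1500 0.3929 234.5679 can was (0.4215, -0.149, 0.391)
oblong_lid scene 0.4223 -0.1495 0.3702 162.4737 can was (0.4215, -0.149, 0.391)
spare 0.6535 0.1646 0.1966 227.2169
```

View pics/end.png

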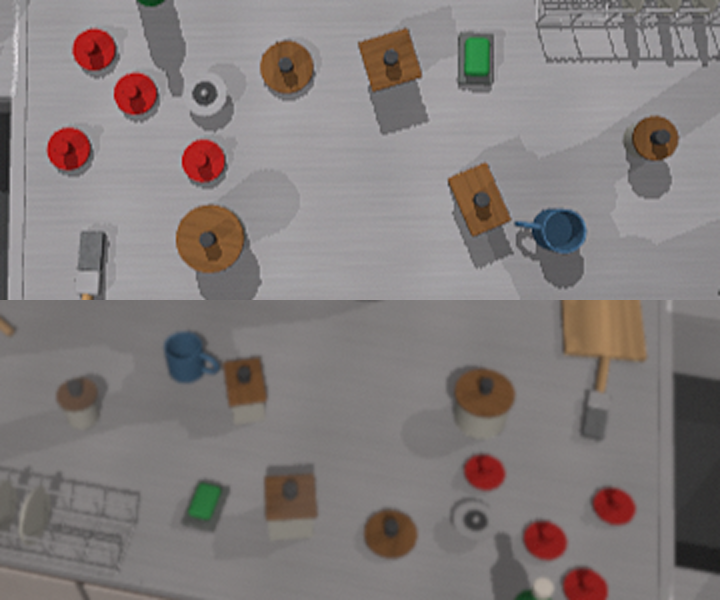

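All four lids sit on their canisters, with centres within about 2 mm and headings within 0.04 rad. The spare lid hasn't moved and the arm is clear. Handing in.

```bash
python3 -c "
from h import *
print(workorder.hand_in())"
```

```text
the job is handed in; nothing more can be done
None
```

All four lids are on their own canisters, centred to about 2 mm and in line by the final pictures; the spare and red lids were left where they lay, and the job is handed in at about 28.5 s (no verdict came back).

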